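# Free the rear clipboard and dock it

### The job

Move the red and the yellow clipboard from the crowded hook to the spare hook, so that the blue clipboard behind them comes free; then stand the blue one in the dock, sliding it gently under the orange catch until it is fully home and the catch has dropped in front of it. Do not drop any clipboard, and leave the other goods on the table alone.

Things in the scene. Friction and masses are not known exactly. Their poses are not given: they have to be found in the camera images.
- board_blue: Blue-topped clipboard, rearmost on the crowded hook. Origin: centre of its bottom edge, z up it, y its width, x its thickness (at first about along the hook). Panel 130 wide, 8 thick, z 0 to 110: shoulders at z 110, |y| 38 to 65. Neck 76 wide, 8 thick, with a closed slot 56 wide, z 110 to 138, under a top bar z 138 to 150. Mass 0.11 to 0.23 kg.
- blue_tab (a point): Middle of the blue board's grip tab, 172.5 above its origin. All three boards have this tab: 26 wide (y), 12 thick (x), z 150 to 195. Pinch it from above across its 26 mm width (along y), about z 178; neighbours hang only about 28 mm ahead and behind. Pushed low down, a board can pivot in the grip and its foot trail; drawing the tab back against the dropped catch swings it upright.
- board_red: Red-topped clipboard, same shape, frame and masses as board_blue; hangs in front of it on the crowded hook, foremost or middle.
- board_yellow: Yellow-topped clipboard, same shape, frame and masses as board_blue; hangs in front of it on the crowded hook, foremost or middle.
- rack_full: Crowded hook: steel stand fixed to the table. Origin: middle of its foot on the table. Its hook points to its own -x: two parallel 8 mm wires at y -14 and +14, wire centres 190 high, from the post at x 62 (ends at 190) to x -55, then upturned. Hung boards rest with their origin 56 high.
- rack_full_tip (a point): Upturned end of the crowded hook: x -63, y 0 of the stand, bar centre 10 above the wire centres, top 14 above. A board leaves or enters only past it, upright, raised 10 to 20 mm (best 15) above where it hangs.
- rack_spare: Spare hook, empty at the start: same make, sizes and frame as rack_full. Boards fit one behind the other with their origins anywhere from x -45 to 50 of this frame.
- dock: Black dock fixed to the table. Origin: middle of its width, on the table; opens to its own -x. Flat ledge 30 high, x -95 to 65, 190 wide; the board stands on it, board y along dock y. Two slim back stops with front faces at x 10: a board fully home has its origin at x 6, y 0, z 30. Two cheeks, 55 high, 144 apart, x -28 to 38, guide its width. Over 60 N on it is ramming.
- catch (a joint): The dock's orange gravity catch: two fingers 12 wide at dock y -52 and +52 on one hinge across the dock at x 50, 128 high. 0 = down, grows in rad as it lifts, to 0.9; falls by its own weight (0.06 kg, no spring). A board pushed to +x on the ledge lifts it with its shoulders by about 0.22 rad (up to 3 N); at the back stop it drops in front, leaving 5 mm play.
- catch_nose (a point): Midway between the catch's two noses, at their low inner corner: with the catch down at dock x -3, y 0, 128 high (12 below the shoulders of a board on the ledge). Inner faces upright, outer faces slope up at 25 degrees towards -x, to x -48, 146 high; catch top 154 high. A board on the ledge with its origin at x -70 is clear in front of them.
- flat_can: Bystander: flat tin can, diameter 60, height 35, standing; origin: centre of its underside; leave it alone.
- tape_roll: Bystander: clear tape roll lying flat, diameter 66, height 25; origin: centre of its underside; leave it alone.
- soup_can: Bystander: green can, diameter 68, height 110; origin: centre of its underside; leave it alone.
- jar: Bystander: jar with red lid, diameter 72, height 100; origin: centre of its underside; leave it alone.
- water_bottle: Bystander: clear bottle with blue label, diameter 66, height 200; origin: centre of its underside; leave it alone.
- cereal_box: Bystander: yellow carton 60 x 140 x 190 high; origin: centre of its underside; leave it alone.
Things that resemble listed ones, but are neither listed nor needed, are in the scene too. What is shaped like the rack_spare but purple or turquoise is not meant.

How it is judged:
By the outcome, as a careful person would: the job done as asked, in the order asked, and still so for the second after the job is handed in, with the robot touching nothing.
It also fails if it takes over 72 s, if anything falls off the work surface, if the arm or the gripper's body presses on something with over 40 N, if the wrist force passes 120 N, or if a joint passes its speed limit or range.

### The arm

A 7-joint arm with a two-finger parallel gripper is mounted at the origin on the work surface. World frame = base frame: x ahead of the robot, y to its left, z up, the work surface at z = 0. Lengths are in m, angles in rad, forces in N, time in s.
With the tool pointing down it reaches from about 0.4 to 0.875 m from the base axis. Payload 19.3 kg.
Tool frame: the origin (TCP) lies at the very end of the fingers, on their centre line; the grasp point (between the pads) lies 19 mm behind it; z points along the fingers, y is the line along which they close (so a half turn about z gives the same grasp; the last joint's range is limited). The gripper opens to 85 mm and grips with 20 to 120 N. Pads are 22 mm wide; open, the fingers measure 114 mm over their backs; the gripper's body (76 mm by 85 mm) begins 54 mm behind the grasp point. The pads swing forward as they close: fully open they stand 13 mm farther back than shut.
Start: joints at [-1.196, 0.521, -0.036, 1.599, 0.021, 1.021, -0.113], TCP at [0.269, 0.564, 0.231] pointing down, gripper open.
Joint ranges: [-2.91, 2.91], [-0.3, 2.13], [-1.5, 1.42], [0.17, 2.43], [-1.26, 4.41], [0.16, 1.93], [-2.52, 2.52]. Speed limits (rad/s): [1.89, 1.89, 2.39, 2.39, 3.01, 3.01, 3.01].

### API

Orientations are given as [roll, pitch, yaw] about the fixed x, y, z axes, in that order (R = Rz(yaw) Ry(pitch) Rx(roll)).
In Python, from cell import env gives the robot as it stands.
- The arm moves only by the tool jog_arm, never from a script. Its argument "motion" is a list of rows, each a list of 7 numbers: the shift along the tool's x, y, z in cm, then the turn, a rotation vector about the tool's x, y, z in rad, then the opening, from 0 (shut) to 1 (fully open). In form: [[tx, ty, tz, ax, ay, az, claw], ...]. A call has 1 to 8 rows; each row shifts and turns the commanded pose from where the row before left it, along the tool's axes as they then stand; what a row does not reach is not made up. A row lasts 1/12 s, in which the tool goes at most 41.7 mm and 7.16 degrees, less where a joint would pass 70% of its speed; a pose out of reach is approached as far as the arm can. A call is refused whole if a number of a shift passes 4.17 or a number of a turn 0.125, either way. A call with a gripper value outside its range is refused whole. The fingers move at their own pace and stop on an object; "grip_force" is the grip in N (left out, the last holds). Time passes only in rows, so rows that do not move let the fingers close. It gives the time, the measured TCP pose, the force, the opening and the grip force at its end, in the units of the state.
- env.observe(): the state, without advancing time (a new reading comes with each control period).
- env.get_image(name): name is "scene" or "side" or "wrist"; returns the picture (420x560x3 uint8, red, green, blue); there is no depth.
- env.camera_model(name): a dict with "vertical_fov" (degrees; the focal length in pixels is half the picture's height over the tangent of half this angle, whatever the lens; pixels are square), "cx", "cy" (the principal point, pixels), "dist" ([k1, k2, p1, p2, k3] as OpenCV has them; the pictures are not rectified), "world_from_camera" (4x4, takes a point from camera to world coordinates); the wrist camera has in their place "mount" (4x4, takes a point from camera to tool coordinates, whose origin is the TCP and whose axes are the flange's). Camera axes: x right, y up, looking along -z (the intrinsics and any distortion apply to the point x, -y, -z); pixel columns grow to the right and rows downward; lengths in m; the calibration is good to about 2 mm. A picture is of the moment at which its call begins: read the wrist's pose just before it. camera_model takes no time and is no camera call.
- env.job_done(): hands the job in; it is judged then, once.
Trained networks look in the newest picture that a camera, given by its name, has taken for a name from the list of things; names that differ only in an ending like _2 or _b are one class to them, and where a whole thing is asked for, a point or a joint stands for the part that bears it (a point fixed in the world has none). Each returns a list of dicts, best first, with "confidence" (0 to 1); they miss things now and then, are a little off and sometimes report something else, mostly with a low value. They report only what shows in the picture. A call takes as long as a camera call. They do not tell look-alikes from the thing itself.
- env.search_frame(query, camera): "point" ([column, row] in pixels, amid what is visible of it).
- env.silhouettes(query, camera): "pixels" (420x560 bool, what is visible of it) and "point" ([column, row] in pixels, amid what is visible of it).
- env.spot_point(query, camera): "point" ([column, row] in pixels: a listed point, or the origin of a listed thing).
The state is a dict: "t": time; "joint_pos": joint angles; "joint_vel": joint speeds; "joint_torque": joint torques, N m; "ee_pos": TCP position; "tcp_rot": TCP orientation; "wrist_force": force on the tool from outside, world axes, zero at the start; "wrist_torque": the same for the moment, N m; "opening": finger opening in m; "gripper_force": force on a finger pad.
Only numpy, scipy, OpenCV 4.12 (cv2) and the standard library are available. Lean on these libraries where they do the work, as an engineer would, in place of code of your own. Each camera call takes 0.05 s, during which the arm holds its last target. There are 200 camera calls.

## Working session

There is one attempt and no reset: what is moved stays moved. The work goes in short steps, Python scripts to look and compute and a tool call to move; the robot and the scene stay as the last step left them, time stands still between calls to the robot, and variables do not carry over. Pictures are saved under pics/ and viewed, at most 10 in all, crops included, and the job is handed in when it is done.

Besides the shell and the picture viewer there is one more tool, called by a JSON object that holds its "api" and its "payload". jog_arm: Moves the arm, as the interface text tells. Its arguments: {"type":"object","properties":{"motion":{"type":"array","items":{"type":"array","items":{"type":"number"}}},"grip_force":{"type":"number"}},"required":["motion"]}

```bash
mkdir -p pics; ls; cat > h.py <<'E'
import numpy as np, cv2
from scipy.spatial.transform import Rotation as R
from cell import env
def save(n,f):
    im=env.get_image(n); cv2.imwrite('pics/'+f,im[:,:,::-1]); return im
def cam(n):
    m=env.camera_model(n); f=210/np.tan(np.radians(m['vertical_fov'])/2)
    K=np.array([[f,0,m['cx']],[0,f,m['cy']],[0,0,1]]); D=np.array(m['dist'],float)
    if 'world_from_camera' in m: T=np.array(m['world_from_camera'])
    else:
        s=env.observe(); T=np.eye(4)
        T[:3,:3]=R.from_euler('xyz',s['tcp_rot']).as_matrix() if len(s['tcp_rot'])==3 else R.from_quat(s['tcp_rot']).as_matrix()
        T[:3,3]=s['ee_pos']; T=T@np.array(m['mount'])
    return K,D,T
def ray(n,p):
    K,D,T=cam(n); u=cv2.undistortPoints(np.array([[p]],float),K,D)[0,0]
    return T[:3,3],T[:3,:3]@np.array([u[0],-u[1],-1.])
def atz(n,p,z):
    o,d=ray(n,p); return o+d*(z-o[2])/d[2]
def tri(obs):
    A=np.zeros((3,3));b=np.zeros(3);L=[]
    for n,p in obs:
        o,d=ray(n,p);d=d/np.linalg.norm(d);P=np.eye(3)-np.outer(d,d);A+=P;b+=P@o;L.append((o,P))
    x=np.linalg.solve(A,b); return x,[np.linalg.norm(P@(x-o)) for o,P in L]
def proj(n,X):
    K,D,T=cam(n); c=(np.atleast_2d(X)-T[:3,3])@T[:3,:3]; c=c*[1,-1,-1]
    return cv2.projectPoints(c.reshape(-1,1,3),np.zeros(3),np.zeros(3),K,D)[0][:,0]
E
python3 - <<'E'
from h import *
print(env.observe())
a=save('scene','s0.png');b=save('side','d0.png')
for n in('scene','side'):
    K,D,T=cam(n);print(n,T.round(3).tolist(),D)
for q in ['blue_tab','board_red','board_yellow','board_blue','rack_full','rack_full_tip','rack_spare','dock','catch_nose']:
    for n in('scene','side'):
        print(q,n,[(np.round(r['point']).tolist(),round(r['confidence'],2)) for r in env.spot_point(q,n)])
E
```

```text
pics
{'t': 0.0, 'joint_pos': array([-1.19619375,  0.52202302, -0.0363173 ,  1.60001178,  0.02116688,
        1.02108476, -0.11278715]), 'joint_vel': array([-3.01226902e-05,  9.98619845e-05,  9.06566949e-05, -8.53153344e-04,
        5.93591970e-04, -9.34541009e-04,  1.99124525e-04]), 'joint_torque': array([ 2.99059888e-03, -9.27096534e+01,  1.98142022e+00, -3.69917500e+01,
        1.79891114e-02,  8.30951671e-03, -8.33684430e-05]), 'ee_pos': array([0.26880918, 0.56386377, 0.23071887]), 'tcp_rot': array([-3.14045082e+00,  5.82797444e-05,  2.69676698e+00]), 'wrist_force': array([-0.21520021,  1.09054402,  0.90503791]), 'wrist_torque': array([ 0.0717405 , -0.01774192,  0.01832953]), 'gripper_force': 0.0, 'opening': 0.08554461884460196}
scene [[-0.859, -0.427, 0.283, 0.952], [0.512, -0.713, 0.478, 0.652], [-0.002, 0.556, 0.831, 1.334], [0.0, 0.0, 0.0, 1.0]] [-0.12097924  0.          0.          0.          0.        ]
side [[0.846, 0.397, -0.356, 0.077], [-0.533, 0.652, -0.539, -0.771], [0.018, 0.646, 0.763, 1.213], [0.0, 0.0, 0.0, 1.0]] [-0.09215087  0.          0.          0.          0
[... 307 characters left out ...]
, ([356.0, 262.0], 0.21)]
board_yellow side [([241.0, 172.0], 0.97), ([275.0, 225.0], 0.41)]
board_blue scene [([309.0, 320.0], 0.81)]
board_blue side [([253.0, 169.0], 0.79)]
rack_full scene [([317.0, 318.0], 0.76)]
rack_full side [([248.0, 180.0], 0.97)]
rack_full_tip scene [([342.0, 278.0], 0.88)]
rack_full_tip side [([224.0, 149.0], 0.56)]
rack_spare scene [([416.0, 334.0], 0.77), ([272.0, 254.0], 0.74), ([285.0, 153.0], 0.64)]
rack_spare side [([274.0, 226.0], 0.98), ([269.0, 331.0], 0.8), ([179.0, 175.0], 0.76)]
dock scene [([233.0, 192.0], 0.91)]
dock side [([319.0, 275.0], 0.57)]
catch_nose scene [([231.0, 174.0], 0.86)]
catch_nose side [([320.0, 252.0], 0.9), ([309.0, 192.0], 0.56)]
```

```bash
python3 - <<'E'
import cv2,numpy as np
for n in('s0','d0'):
    im=cv2.imread(f'pics/{n}.png'); cv2.imwrite(f'pics/{n}b.png',cv2.resize(im[60:420,100:520] if n=='s0' else im[60:420,80:500],(700,600),interpolation=cv2.INTER_CUBIC))
E
```

```text
(no output)
```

View pics/s0b.png

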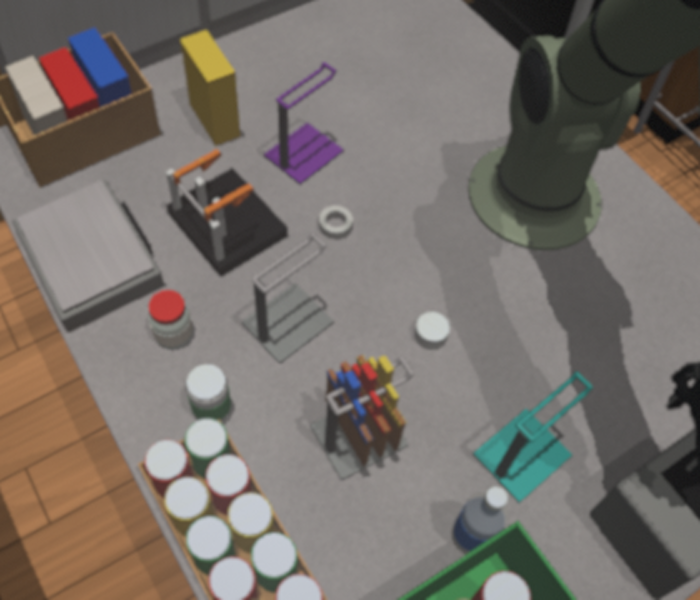

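View pics/d0b.png

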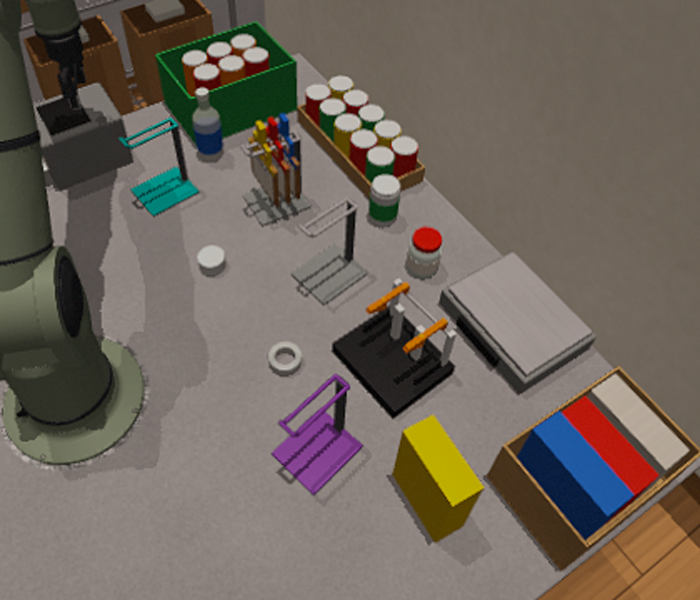

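Both views agree. The crowded hook is at scene crop (365,410), with yellow foremost, red in the middle and blue rear. The grey spare rack is at crop (290,310) and the dock at (228,220). Next I'll work out rough positions.

```bash
python3 - <<'E'
from h import *
print('full o',tri([('scene',(317,318)),('side',(248,180))]), atz('side',(248,180),0),atz('scene',(317,318),0))
print('full tip',tri([('scene',(342,278)),('side',(224,149))]))
print('spare o',tri([('scene',(272,254)),('side',(274,226))]),atz('side',(274,226),0))
print('dock o',tri([('scene',(233,192)),('side',(319,275))]),atz('side',(319,275),0),atz('scene',(233,192),0))
print('nose',tri([('scene',(231,174)),('side',(320,252))]))
print('bluetab',tri([('scene',(311,295)),('side',(250,137))]))
c=lambda x,y:(80+x*.6,60+y*.6)
s=lambda x,y:(100+x*.6,60+y*.6)
print('sp tip',tri([('scene',s(320,243)),('side',c(305,225))]))
print('sp post top',tri([('scene',s(260,283)),('side',c(350,208))]))
for n,z in(('scene',.19),):pass
for q in['flat_can','tape_roll','soup_can','jar','water_bottle','cereal_box']:
    for n in('scene','side'):
        r=env.spot_point(q,n); print(q,n,[(atz(n,x['point'],0).round(3).tolist()[:2],round(x['confidence'],2)) for x in r[:2]])
print(env.camera_model('wrist'))
E
```

```text
full o (array([0.58922042, 0.24038772, 0.01227974]), [np.float64(0.009422083911084683), np.float64(0.00942208391108458)]) [0.60220612 0.24511257 0.        ] [0.57759861 0.24136416 0.        ]
full tip (array([0.51873633, 0.24878388, 0.20390794]), [np.float64(0.0040879970847279455), np.float64(0.004087997084727924)])
spare o (array([ 0.57581056, -0.00344156, -0.0060079 ]), [np.float64(0.004448400226558956), np.float64(0.004448400226559006)]) [ 0.56953937 -0.0049724   0.        ]
dock o (array([ 0.58008214, -0.2629603 ,  0.01498283]), [np.float64(0.003728879982100402), np.float64(0.0037288799821005632)]) [ 0.58974654 -0.25840102  0.        ] [ 0.57283552 -0.2710045   0.        ]
nose (array([ 0.58421219, -0.24680586,  0.12907796]), [np.float64(0.002008732969283295), np.float64(0.0020087329692830506)])
bluetab (array([0.61951627, 0.24912217, 0.21542239]), [np.float64(0.0018491999177697271), np.float64(0.0018491999177696699)])
sp tip (array([ 0.51821728, -0.00704034,  0.20475321]), [np.float64(0.004601924024160819), np.float64(0.00460192402416063)])
sp post top (array([ 6.32157350e-01, -
[... 451 characters left out ...]
3], 0.57)]
water_bottle scene [([0.525, 0.482], 0.9)]
water_bottle side [([0.54, 0.482], 0.91)]
cereal_box scene [([0.454, -0.523], 0.96)]
cereal_box side [([0.464, -0.52], 0.88)]
{'vertical_fov': 65.48191520204392, 'cx': 277.70710648536203, 'cy': 211.18821466414465, 'dist': array([-0.07644967,  0.        ,  0.        ,  0.        ,  0.        ]), 'mount': array([[ 7.03102931e-05,  9.48620475e-01,  3.16416165e-01,
         8.18356143e-02],
       [ 9.99999898e-01, -2.07827089e-04,  4.00860512e-04,
        -1.73129382e-04],
       [ 4.46024339e-04,  3.16416104e-01, -9.48620393e-01,
        -1.42079569e-01],
       [ 0.00000000e+00,  0.00000000e+00,  0.00000000e+00,
         1.00000000e+00]])}
```

{"api": "jog_arm", "payload": {"motion": [[0, 0, -3.3, 0, 0, -0.111, 1], [0, 0, -3.3, 0, 0, -0.111, 1], [0, 0, -3.3, 0, 0, -0.111, 1], [0, 0, -3.3, 0, 0, -0.112, 1], [-2.55, -2.9, 0, 0, 0, 0, 1], [-2.55, -2.9, 0, 0, 0, 0, 1], [-2.55, -2.9, 0, 0, 0, 0, 1], [-2.55, -2.9, 0, 0, 0, 0, 1]]}}

```text
t: 2.27
ee_pos: [0.3718, 0.4467, 0.3635]
tcp_rot: [3.141, 0.0, -3.141]
wrist_force: [0.3, -0.3, -0.7]
opening: 0.086
gripper_force: 0.0
```

{"api": "jog_arm", "payload": {"motion": [[-2.55, -2.9, 0, 0, 0, 0, 1], [-2.55, -2.9, 0, 0, 0, 0, 1], [-2.55, -2.9, 0, 0, 0, 0, 0.7], [-2.55, -2.9, 0, 0, 0, 0, 0.7], [-2.55, -2.9, 0, 0, 0, 0, 0.7], [-2.55, -2.9, 0, 0, 0, 0, 0.7], [-2.55, -2.9, 0, 0, 0, 0, 0.7], [0, 0, 0, 0, 0, 0, 0.7]]}}

```text
t: 2.93
ee_pos: [0.5539, 0.238, 0.3631]
tcp_rot: [-3.139, 0.002, 3.133]
wrist_force: [1.2, -0.6, 0.4]
opening: 0.0593
gripper_force: 0.0
```

```bash
python3 - <<'E'
from h import *
s=env.observe();print(s['t'],s['ee_pos'],s['tcp_rot'],s['opening'])
save('wrist','w1.png')
for q in ['blue_tab','board_red','board_yellow','rack_full','rack_full_tip']:
    for f in (env.spot_point,env.search_frame):
        print(q,[(np.round(r['point']).tolist(),round(r['confidence'],2), atz('wrist',r['point'],.2285 if 'tab' in q else .2).round(4).tolist()) for r in f(q,'wrist')])
E
```

```text
2.9333 [0.55387005 0.23801127 0.36314289] [-3.13857159e+00  1.70946854e-03  3.13322663e+00] 0.059340421180012454
blue_tab [([289.0, 263.0], 0.78, [0.6126, 0.2545, 0.2285])]
blue_tab [([288.0, 254.0], 0.84, [0.6019, 0.2545, 0.2285])]
board_red []
board_red [([285.0, 229.0], 0.6, [0.588, 0.2534, 0.2])]
board_yellow [([288.0, 171.0], 0.96, [0.5287, 0.2558, 0.2])]
board_yellow [([291.0, 190.0], 0.91, [0.5476, 0.2589, 0.2]), ([289.0, 252.0], 0.51, [0.6129, 0.2582, 0.2])]
rack_full [([281.0, 176.0], 0.92, [0.5337, 0.2494, 0.2])]
rack_full [([282.0, 156.0], 0.89, [0.5149, 0.2496, 0.2])]
rack_full_tip [([292.0, 158.0], 0.8, [0.517, 0.2592, 0.2])]
rack_full_tip [([285.0, 159.0], 0.8, [0.5176, 0.2524, 0.2])]
```

View pics/w1.png

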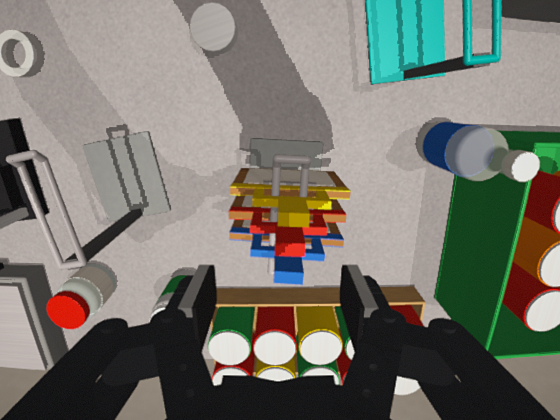

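The wrist view shows yellow foremost (tab about (293,210)), then red (290,240) and blue (288,270). The hook tip bar is at about (291,158). I'll zoom in for precise tab corners.

```bash
python3 - <<'E'
import cv2
im=cv2.imread('pics/w1.png'); cv2.imwrite('pics/w1b.png',cv2.resize(im[140:290,215:365],(600,600),interpolation=cv2.INTER_CUBIC))
E
```

```text
(no output)
```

View pics/w1b.png

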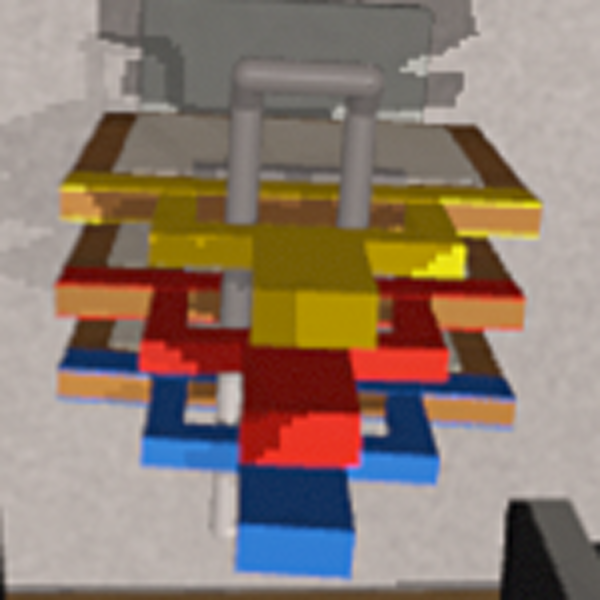

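Crop corners: the yellow tab top spans (252,288) to (376,347), red (242,411) to (360,465), blue (238,525) to (351,576). The tip bar runs from (240,72) to (378,78).

```bash
python3 - <<'E'
from h import *
P=lambda x,y:(215+x/4,140+y/4)
for n,c in dict(y=[(252,288),(378,292),(376,347),(251,344)],r=[(242,411),(361,411),(360,465),(240,462)],b=[(238,525),(353,529),(351,576),(237,570)]).items():
    w=np.array([atz('wrist',P(*p),.251) for p in c]); print(n,w.mean(0).round(4),'sizes',np.linalg.norm(w[0]-w[1]).round(4),np.linalg.norm(w[1]-w[2]).round(4),'yaw',np.round([np.arctan2(-(w[1]-w[0])[0],(w[1]-w[0])[1]),np.arctan2(-(w[2]-w[3])[0],(w[2]-w[3])[1])],3))
for n,c,z in [('tip',[(240,78),(378,84)],.204),('shY',[(60,187),(540,205)],.166),('shR',[(60,270),(523,285)],.166),('barY',[(150,233),(466,246)],.206)]:
    w=np.array([atz('wrist',P(*p),z) for p in c]); d=w[1]-w[0]; print(n,w.mean(0).round(4),np.linalg.norm(d).round(4),np.arctan2(-d[0],d[1]).round(3))
E
```

```text
y [0.5594 0.2588 0.251 ] sizes 0.0259 0.0121 yaw [-0.032 -0.025]
r [0.5866 0.2563 0.251 ] sizes 0.0253 0.0127 yaw [ 0.001 -0.027]
b [0.614  0.2554 0.251 ] sizes 0.0253 0.0118 yaw [-0.039 -0.06 ]
tip [0.5181 0.2591 0.204 ] 0.032 -0.041
shY [0.5554 0.259  0.166 ] 0.1291 -0.037
shR [0.5784 0.2569 0.166 ] 0.127 -0.033
barY [0.5558 0.2594 0.206 ] 0.0757 -0.041
```

{"api": "jog_arm", "payload": {"motion": [[-0.3, 1.0, 0, 0, 0, 0.03, 0.6], [-0.25, 1.0, 0, 0, 0, 0, 0.6], [0, 0, 0, 0, 0, 0, 0.6], [0, 0, 0, 0, 0, 0, 0.6]]}}

```text
t: 3.82
ee_pos: [0.5551, 0.2658, 0.363]
tcp_rot: [-3.141, -0.0, 3.114]
wrist_force: [0.3, -0.9, -0.2]
opening: 0.0515
gripper_force: 0.0
```

The arm was still settling when that picture was taken, so I'll recompute with the pose recorded just before it and cross-check with a fresh picture.

```bash
cat >> h.py <<'E'
POSE=None
_cam=cam
def cam(n):
    if n!='wrist' or POSE is None: return _cam(n)
    K,D,_=_cam(n); T=np.eye(4);T[:3,:3]=R.from_euler('xyz',POSE[1]).as_matrix();T[:3,3]=POSE[0]
    return K,D,T@np.array(env.camera_model('wrist')['mount'])
def shot(f):
    global POSE
    s=env.observe();POSE=(s['ee_pos'],s['tcp_rot']); return save('wrist',f)
E
python3 - <<'E'
import h
from h import *
h.POSE=([0.55387005,0.23801127,0.36314289],[-3.13857159,1.70946854e-03,3.13322663])
P=lambda x,y:(215+x/4,140+y/4)
for n,c in dict(y=[(252,288),(378,292),(376,347),(251,344)],r=[(242,411),(361,411),(360,465),(240,462)],b=[(238,525),(353,529),(351,576),(237,570)]).items():
    w=np.array([atz('wrist',P(*p),.251) for p in c]); print(n,w.mean(0).round(4))
w=np.array([atz('wrist',P(*p),.204) for p in [(240,78),(378,84)]]); print('tip',w.mean(0))
s=env.observe();print(s['ee_pos'],s['tcp_rot'])
im=h.shot('w2.png'); 
cv2.imwrite('pics/w2b.png',cv2.resize(im[130:280,195:345,::-1],(600,600),interpolation=cv2.INTER_CUBIC)); print(h.POSE)
E
```

```text
y [0.5643 0.2507 0.251 ]
r [0.5914 0.248  0.251 ]
b [0.6188 0.2468 0.251 ]
tip [0.52305496 0.25118155 0.204     ]
[0.55510079 0.26575568 0.362971  ] [-3.14139452e+00 -4.52209956e-04  3.11375233e+00]
(array([0.55510079, 0.26575568, 0.362971  ]), array([-3.14139452e+00, -4.52209956e-04,  3.11375233e+00]))
```

View pics/w2b.png

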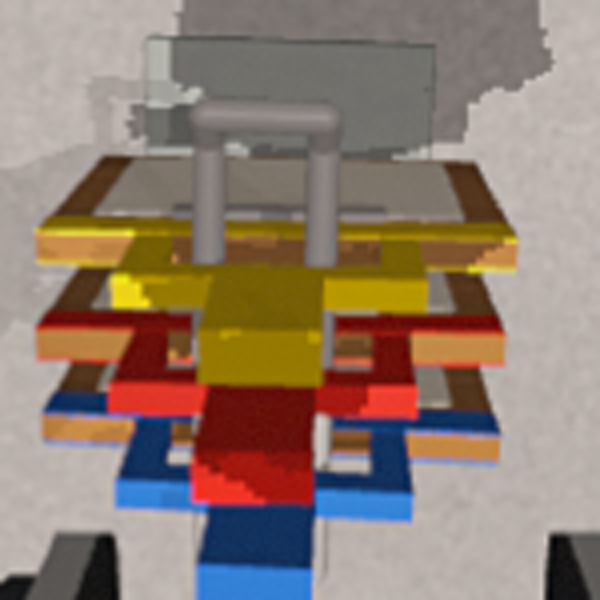

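Now settled: the yellow tab top is at crop (198–324, 327–385), red (192–314, 452–502), and the tip bar (193–341, y about 115).

```bash
python3 - <<'E'
import h
from h import *
P=lambda x,y:(195+x/4,130+y/4)
for n,c,z in [('y',[(200,327),(324,332),(321,385),(198,382)],.251),('r',[(194,452),(314,455),(313,502),(192,499)],.251),('tip',[(193,115),(341,119)],.204),('shY',[(38,229),(518,240)],.166),('shR',[(38,326),(503,335)],.166)]:
    w=np.array([atz('wrist',P(*p),z) for p in c]); d=w[1]-w[0];print(n,w.mean(0).round(4),np.linalg.norm(d).round(4),np.arctan2(-d[0],d[1]).round(3))
for X in([.519,.251,.204],[.614,.2455,.251]):
    print(proj('scene',X),proj('side',X))
E
```

```text
y [0.5645 0.2503 0.251 ] 0.0255 -0.071
r [0.5918 0.2474 0.251 ] 0.0255 -0.055
tip [0.5226 0.2511 0.204 ] 0.0342 -0.057
shY [0.5604 0.2506 0.166 ] 0.1288 -0.052
shR [0.5875 0.2474 0.166 ] 0.1278 -0.049
[[344.05327498 278.5961308 ]] [[224.92224664 148.70872942]]
[[312.18600061 286.41869067]] [[248.32727379 130.47426366]]
```

{"api": "jog_arm", "payload": {"motion": [[0, 0, 0, 0, 0, 0.027, 0.6], [-0.5, -0.75, 1.0, 0, 0, 0, 0.6], [-0.53, -0.75, 2.2, 0, 0, 0, 0.6], [0, 0, 2.8, 0, 0, 0, 0.6], [0, 0, 2.8, 0, 0, 0, 0.6], [0, 0, 1.2, 0, 0, 0, 0.6], [0, 0, 0, 0, 0, 0, 0.6], [0, 0, 0, 0, 0, 0, 0.6]]}}

```text
t: 4.53
ee_pos: [0.5649, 0.2486, 0.263]
tcp_rot: [-3.141, -0.001, 3.085]
wrist_force: [0.4, -0.8, 0.3]
opening: 0.0515
gripper_force: 0.0
```

```bash
python3 - <<'E'
import h
from h import *
h.shot('w3.png'); print(h.POSE)
for z in(.251,):
  for dy in(-.013,.013):
    for dx in (-.006,.006): print(proj('wrist',[.5645+dx,.2503+dy,z]).round(0))
E
```

```text
(array([0.56485719, 0.24864432, 0.26296223]), array([-3.14081341e+00, -6.52430655e-04,  3.08474567e+00]))
[[255. 256.]]
[[257. 276.]]
[[305. 254.]]
[[306. 274.]]
```

View pics/w3.png

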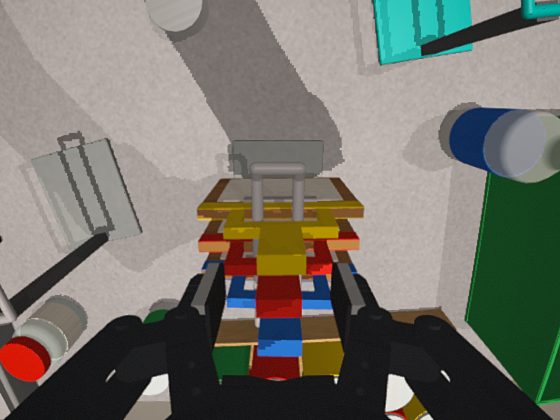

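The yellow tab top at (258–306, 254–275) matches the prediction. I'll descend and grip.

{"api": "jog_arm", "payload": {"motion": [[0, 0.1, 1.6, 0, 0, 0, 0.6], [0, 0, 1.8, 0, 0, 0, 0.6], [0, 0, 1.0, 0, 0, 0, 0.6], [0, 0, 0.4, 0, 0, 0, 0.6], [0, 0, 0, 0, 0, 0, 0.25], [0, 0, 0, 0, 0, 0, 0.1], [0, 0, 0, 0, 0, 0, 0], [0, 0, 0, 0, 0, 0, 0]], "grip_force": 60}}

```text
t: 5.25
ee_pos: [0.5653, 0.2507, 0.2164]
tcp_rot: [3.141, 0.001, 3.085]
wrist_force: [-0.5, -1.4, 6.2]
opening: 0.0249
gripper_force: 58.8
```

{"api": "jog_arm", "payload": {"motion": [[0, 0, 0, 0, 0, 0, 0], [0, 0, 0, 0, 0, 0, 0], [0, 0, 0, 0, 0, 0, 0]]}}

```text
t: 5.5
ee_pos: [0.5653, 0.2507, 0.2163]
tcp_rot: [3.141, 0.001, 3.085]
wrist_force: [-1.2, -1.3, 7.7]
opening: 0.0251
gripper_force: 59.0
```

{"api": "jog_arm", "payload": {"motion": [[0, 0, -0.5, 0, 0, 0, 0], [0, 0, -0.6, 0, 0, 0, 0], [0, 0, -0.4, 0, 0, 0, 0], [0, 0, 0, 0, 0, 0, 0], [0, 0, 0, 0, 0, 0, 0]]}}

```text
t: 5.92
ee_pos: [0.5648, 0.2507, 0.2306]
tcp_rot: [3.141, 0.0, 3.085]
wrist_force: [0.5, 0.6, -2.1]
opening: 0.025
gripper_force: 58.9
```

{"api": "jog_arm", "payload": {"motion": [[0.8, 0, 0, 0, 0, 0, 0], [1.6, 0, 0, 0, 0, 0, 0], [2.2, 0, 0, 0, 0, 0, 0], [2.4, 0, 0, 0, 0, 0, 0], [2.0, 0, 0, 0, 0, 0, 0], [1.0, 0, 0, 0, 0, 0, 0], [0, 0, 0, 0, 0, 0, 0], [0, 0, 0, 0, 0, 0, 0]]}}

```text
t: 6.58
ee_pos: [0.4651, 0.2564, 0.2305]
tcp_rot: [3.141, 0.001, 3.085]
wrist_force: [-0.4, 0.0, -1.8]
opening: 0.0248
gripper_force: 59.0
```

```bash
python3 - <<'E'
import h
from h import *
save('scene','s1.png');save('side','d1.png')
for q in['rack_spare','rack_spare_tip','dock','rack_full']:
    for n in('side','scene'):
        try: print(q,n,[(np.round(r['point']).tolist(),round(r['confidence'],2)) for r in env.spot_point(q,n)])
        except Exception as e: print(q,e)
a=cv2.imread('pics/s1.png')[180:300,220:340];b=cv2.imread('pics/d1.png')[170:290,220:340]
cv2.imwrite('pics/sp.png',np.hstack([cv2.resize(i,(400,400),interpolation=cv2.INTER_CUBIC) for i in(a,b)]))
E
```

```text
rack_spare side [([177.0, 176.0], 0.84), ([276.0, 225.0], 0.83), ([268.0, 331.0], 0.64), ([320.0, 253.0], 0.37)]
rack_spare scene [([416.0, 334.0], 0.86), ([272.0, 252.0], 0.83), ([230.0, 130.0], 0.67), ([286.0, 152.0], 0.64)]
rack_spare_tip it knows: blue_tab, board_blue, board_red, board_yellow, catch_nose, cereal_box, dock, flat_can, jar, rack_full, rack_full_tip, rack_spare, soup_can, tape_roll, water_bottle
rack_spare_tip it knows: blue_tab, board_blue, board_red, board_yellow, catch_nose, cereal_box, dock, flat_can, jar, rack_full, rack_full_tip, rack_spare, soup_can, tape_roll, water_bottle
dock side [([318.0, 276.0], 0.88)]
dock scene [([230.0, 196.0], 0.97)]
rack_full side [([246.0, 180.0], 0.64), ([251.0, 136.0], 0.57)]
rack_full scene [([315.0, 320.0], 0.94)]
```

View pics/sp.png

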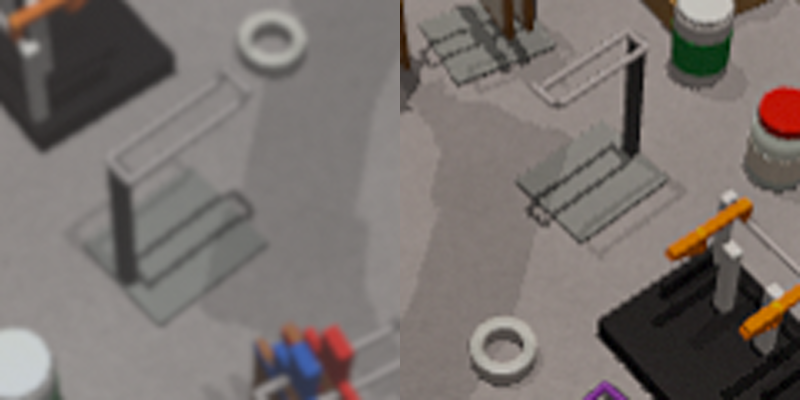

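The spare rack has its tip at left-crop (235,86) and right-crop (145,94), and its post end at left (119,169) and right (236,42).

```bash
python3 - <<'E'
from h import *
S=lambda x,y:('scene',(220+x*.3,180+y*.3)); D=lambda x,y:('side',(220+x*.3,170+y*.3))
for n,a,b in [('tipL',S(224,76),D(157,103)),('tipR',S(246,97),D(133,85)),('mid',S(235,86),D(145,94)),('postL',S(110,160),D(245,48)),('postR',S(128,178),D(228,37))]:
    x,e=tri([a,b]); print(n,x.round(4),np.round(e,4))
# foot plate corners z~0 
for n,c in(('side',[D(517,183),D(600,122),D(668,178),D(583,243)]),('scene',[S(82,245),S(190,165),S(268,243),S(162,323)])):
    w=np.array([atz(n,(p[1][0]-(120 if n=='side' else 0),p[1][1]),.003) for p in c]); print(n,w.round(3).tolist(),w.mean(0).round(4))
E
```

```text
tipL [ 0.5207 -0.0283  0.1951] [0.0047 0.0047]
tipR [0.5144 0.0013 0.1963] [0.0021 0.0021]
mid [ 0.5174 -0.0137  0.196 ] [0.0035 0.0035]
postL [ 0.6391 -0.008   0.1879] [0.0029 0.0029]
postR [0.6341 0.0142 0.1867] [0.0021 0.0021]
side [[0.512, 0.033, 0.003], [0.636, 0.059, 0.003], [0.657, -0.047, 0.003], [0.532, -0.072, 0.003]] [ 0.5843 -0.0066  0.003 ]
scene [[0.653, -0.046, 0.003], [0.524, -0.069, 0.003], [0.506, 0.04, 0.003], [0.63, 0.06, 0.003]] [ 0.5782 -0.0037  0.003 ]
```

{"api": "jog_arm", "payload": {"motion": [[0, -0.5, -1.5, 0, 0, -0.112, 0], [0, -1.5, -2.5, 0, 0, -0.112, 0], [0, -2.5, -3, 0, 0, 0, 0], [0, -3, -2, 0, 0, 0, 0], [0, -3, -1, 0, 0, 0, 0], [0, -1.5, 0, 0, 0, 0, 0], [0, -0.5, 0, 0, 0, 0, 0], [0, 0, 0, 0, 0, 0, 0]]}}

```text
t: 7.65
ee_pos: [0.4832, 0.1316, 0.3303]
tcp_rot: [-3.141, 0.0, -2.977]
wrist_force: [-0.7, 0.9, -2.2]
opening: 0.025
gripper_force: 59.3
```

{"api": "jog_arm", "payload": {"motion": [[0, 0, 0, 0, 0, 0, 0], [0, 0, 0, 0, 0, 0, 0]]}}

```text
t: 7.82
ee_pos: [0.4827, 0.134, 0.3299]
tcp_rot: [3.141, -0.001, -2.973]
wrist_force: [0.4, 0.0, -1.0]
opening: 0.0248
gripper_force: 59.3
```

```bash
python3 - <<'E'
import h
from h import *
im=h.shot('w4.png'); print(h.POSE)
m=proj('wrist',[[.516,-.014,.2],[.64,.006,.19],[.58,-.004,0]]);print(m)
x,y=m.mean(0).astype(int)-100; x=max(x,0);y=max(y,0); print(x,y)
cv2.imwrite('pics/w4b.png',cv2.resize(im[y:y+200,x:x+200,::-1],(600,600),interpolation=cv2.INTER_CUBIC))
E
```

```text
(array([0.48265077, 0.13395136, 0.3298929 ]), array([ 3.14137757e+00, -7.65759835e-04, -2.97293494e+00]))
[[108.67400364 210.47608026]
 [132.86950561 320.69431189]
 [178.25290744 209.71549582]]
39 146
```

View pics/w4b.png

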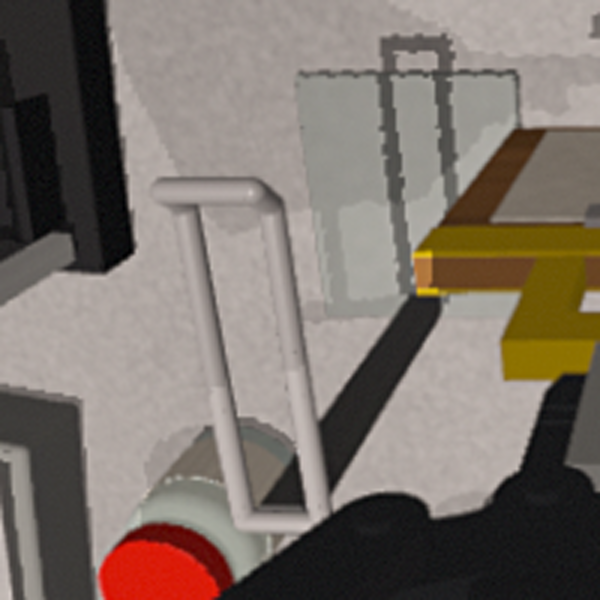

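The spare hook is clear. Its tip bar is at crop (158–270, 191), its left wire runs (190,235) to (240,505), and its right wire (275,235) to (316,495).

```bash
python3 - <<'E'
import h
from h import *
h.POSE=([0.48265077, 0.13395136, 0.3298929],[ 3.14137757e+00, -7.65759835e-04, -2.97293494e+00])
P=lambda x,y:(39+x/3,146+y/3)
g=lambda x,y,z: atz('wrist',P(x,y),z).round(4)
print('tip',g(158,190,.2),g(270,192,.2))
for a in([(190,235),(240,505)],[(275,235),(316,495)]):
    w=[g(*p,.19) for p in a];d=w[1]-w[0];print(w,np.arctan2(d[1],d[0]))
print('foot',[g(*p,.003) for p in[(298,74),(517,74),(328,315)]])
E
```

```text
tip [ 0.5176 -0.0298  0.2   ] [0.5124 0.0046 0.2   ]
[array([ 0.5352, -0.0251,  0.19  ]), array([ 0.6348, -0.0089,  0.19  ])] 0.161238628914783
[array([0.5305, 0.0023, 0.19  ]), array([0.6252, 0.018 , 0.19  ])] 0.16429236661176908
foot [array([ 0.5282, -0.0669,  0.003 ]), array([0.5106, 0.0405, 0.003 ]), array([ 0.6567, -0.0464,  0.003 ])]
```

{"api": "jog_arm", "payload": {"motion": [[1.0, -0.8, 0, 0, 0, 0.006, 0], [1.5, -2, 0, 0, 0, 0, 0], [1.0, -3, 0, 0, 0, 0, 0], [0, -3.3, 0, 0, 0, 0, 0], [0, -3, 1.5, 0, 0, 0, 0], [0, -2, 2.5, 0, 0, 0, 0], [0, -1, 2.5, 0, 0, 0, 0], [0, 0, 2.0, 0, 0, 0, 0]]}}

```text
t: 8.53
ee_pos: [0.4721, -0.0241, 0.2438]
tcp_rot: [-3.141, -0.001, -2.983]
wrist_force: [1.4, 0.3, -2.7]
opening: 0.0253
gripper_force: 59.3
```

{"api": "jog_arm", "payload": {"motion": [[0, 0, 1.0, 0, 0, 0, 0], [0, 0, 0.3, 0, 0, 0, 0], [0, 0, 0, 0, 0, 0, 0], [0, 0, 0, 0, 0, 0, 0], [0, 0, 0, 0, 0, 0, 0]]}}

```text
t: 8.95
ee_pos: [0.4731, -0.0217, 0.2332]
tcp_rot: [-3.142, 0.001, -2.98]
wrist_force: [-0.7, -0.0, -1.2]
opening: 0.0253
gripper_force: 59.3
```

{"api": "jog_arm", "payload": {"motion": [[-1.0, 0.1, 0.15, 0, 0, 0, 0], [-2.0, 0, 0, 0, 0, 0, 0], [-2.5, 0, 0, 0, 0, 0, 0], [-2.5, 0, 0, 0, 0, 0, 0], [-2.5, 0, 0, 0, 0, 0, 0], [-2.0, 0, 0, 0, 0, 0, 0], [-1.3, 0, 0, 0, 0, 0, 0], [-0.7, 0, 0, 0, 0, 0, 0]]}}

```text
t: 9.62
ee_pos: [0.6175, 0.0031, 0.2307]
tcp_rot: [3.142, 0.001, -2.98]
wrist_force: [-0.2, -1.2, -2.9]
opening: 0.0251
gripper_force: 59.4
```

{"api": "jog_arm", "payload": {"motion": [[0, 0, 0.4, 0, 0, 0, 0], [0, 0, 0.4, 0, 0, 0, 0], [0, 0, 0.4, 0, 0, 0, 0], [0, 0, 0.2, 0, 0, 0, 0], [0, 0, 0, 0, 0, 0, 0], [0, 0, 0, 0, 0, 0, 0]]}}

```text
t: 10.12
ee_pos: [0.6154, 0.0021, 0.2169]
tcp_rot: [-3.142, 0.0, -2.981]
wrist_force: [-0.7, -0.2, -1.4]
opening: 0.0253
gripper_force: 59.6
```

{"api": "jog_arm", "payload": {"motion": [[0, 0, 0.15, 0, 0, 0, 0], [0, 0, 0.15, 0, 0, 0, 0], [0, 0, 0, 0, 0, 0, 0], [0, 0, 0, 0, 0, 0, 0]]}}

```text
t: 10.45
ee_pos: [0.6159, 0.0022, 0.216]
tcp_rot: [3.142, 0.002, -2.981]
wrist_force: [-10.7, 0.3, 28.1]
opening: 0.0252
gripper_force: 63.4
```

{"api": "jog_arm", "payload": {"motion": [[0, 0, -0.12, 0, 0, 0, 0], [0, 0, 0, 0, 0, 0, 0.3], [0, 0, 0, 0, 0, 0, 0.6], [0, 0, 0, 0, 0, 0, 0.6], [0, 0, -0.5, 0, 0, 0, 0.6], [0, 0, -1.5, 0, 0, 0, 0.6], [0, 0, -2.5, 0, 0, 0, 0.6], [0, 0, -3, 0, 0, 0, 0.6]]}}

```text
t: 11.12
ee_pos: [0.6149, 0.0023, 0.29]
tcp_rot: [3.142, -0.003, -2.98]
wrist_force: [0.1, 0.3, -0.0]
opening: 0.0509
gripper_force: 0.0
```

{"api": "jog_arm", "payload": {"motion": [[0, 0, -2.5, 0, 0, 0, 0.6], [0, 0, -1, 0, 0, 0, 0.6], [0, 0, 0, 0, 0, 0, 0.6], [0, 0, 0, 0, 0, 0, 0.6]]}}

```text
t: 11.45
ee_pos: [0.6156, 0.0023, 0.325]
tcp_rot: [3.142, 0.0, -2.98]
wrist_force: [-0.9, 0.3, 0.5]
opening: 0.0514
gripper_force: 0.0
```

```bash
python3 - <<'E'
import h
from h import *
im=h.shot('w5.png'); print(h.POSE)
print(proj('wrist',[[.6159,.0022,.251]]))
for q in('board_yellow',):
    r=env.silhouettes(q,'wrist'); print([(x['point'],x['confidence'],x['pixels'].sum()) for x in r])
hsv=cv2.cvtColor(im,cv2.COLOR_RGB2HSV); m=cv2.inRange(hsv,(22,150,60),(32,255,255))
ys,xs=np.where(m);print(len(xs),xs.min(),xs.max(),ys.min(),ys.max())
for n in('scene','side'):
    save(n,n+'5.png'); print(n,env.spot_point('board_yellow',n)[:2], proj(n,[.6159,.0022,.056]))
E
```

```text
(array([0.61560977, 0.00234479, 0.3249878 ]), array([ 3.14157277e+00,  3.61357078e-04, -2.98036299e+00]))
[[277.34458407 224.70342306]]
[([276.5, 189.2], 0.77, np.int64(5063))]
3332 67 539 114 383
scene [{'point': [262.4, 248.4], 'confidence': 0.83}, {'point': [232.0, 173.7], 'confidence': 0.62}] [[262.49691885 251.17588198]]
side [{'point': [283.1, 208.7], 'confidence': 0.6}] [[284.05140331 209.91986354]]
```

{"api": "jog_arm", "payload": {"motion": [[-0.2, 1.5, 0, 0, 0, 0, 0.6], [-0.2, 3, 0, 0, 0, 0, 0.6], [-0.2, 4, 0, 0, 0, 0, 0.6], [-0.2, 4, 0, 0, 0, 0, 0.6], [-0.2, 4, 0, 0, 0, 0, 0.6], [-0.2, 4, 0, 0, 0, 0, 0.6], [-0.2, 2.6, 0, 0, 0, 0, 0.6], [-0.2, 1.5, 0, 0, 0, 0.11, 0.6]]}}

```text
t: 12.42
ee_pos: [0.5906, 0.2518, 0.3243]
tcp_rot: [3.141, -0.001, -3.084]
wrist_force: [-0.4, -1.2, -0.3]
opening: 0.0511
gripper_force: 0.0
```

{"api": "jog_arm", "payload": {"motion": [[0, 0, 0, 0, 0, 0.107, 0.6], [0, 0, 0, 0, 0, 0, 0.6], [0, 0, 0, 0, 0, 0, 0.6], [0, 0, 0, 0, 0, 0, 0.6]]}}

```text
t: 12.75
ee_pos: [0.5921, 0.2469, 0.3249]
tcp_rot: [-3.141, -0.0, 3.089]
wrist_force: [0.7, -0.2, 1.4]
opening: 0.0513
gripper_force: 0.0
```

```bash
python3 - <<'E'
import h
from h import *
im=h.shot('w6.png'); print(h.POSE, env.observe()['t'])
hsv=cv2.cvtColor(im,cv2.COLOR_RGB2HSV)
for nm,X,rng in(('red',[.5918,.2474,.251],[((0,150,170),(6,255,255)),((174,150,170),(180,255,255))]),('blue',[.6188,.2468,.251],[((100,130,170),(118,255,255))])):
    p=proj('wrist',X)[0]; m=sum(cv2.inRange(hsv,*r) for r in rng)
    x,y=p.astype(int); sub=m[y-30:y+31,x-40:x+41]; n,l,st,c=cv2.connectedComponentsWithStats(sub)
    print(nm,p.round(1),[(st[i].tolist(),(c[i]+[x-40,y-30]).round(1).tolist(),atz('wrist',c[i]+[x-40,y-30],.251).round(4).tolist()) for i in range(1,n) if st[i,4]>50])
E
```

```text
(array([0.59208779, 0.24691425, 0.32487344]), array([-3.14112793e+00, -9.79102366e-05,  3.08852740e+00])) 12.8
red [278.5 224. ] []
blue [279.6 258.5] [([57, 4, 24, 8, 160], [309.0, 236.0], [0.6021, 0.2688, 0.251])]
```

```bash
python3 - <<'E'
import cv2,numpy as np
im=cv2.imread('pics/w6.png'); hsv=cv2.cvtColor(im,cv2.COLOR_BGR2HSV)
for y in range(200,262,4): print(y,[tuple(im[y,x][::-1].tolist()) for x in(268,279,290)])
m=(cv2.inRange(hsv,(0,150,40),(8,255,255))|cv2.inRange(hsv,(172,150,40),(180,255,255)))>0
for y in (215,220,225,230): xs=np.where(m[y,240:320])[0]+240; print(y,xs.min() if len(xs) else 0,xs.max() if len(xs) else 0)
E
```

```text
200 [(107, 12, 8), (107, 19, 14), (107, 13, 10)]
204 [(108, 20, 17), (108, 14, 11), (108, 19, 12)]
208 [(108, 18, 11), (107, 15, 10), (108, 17, 12)]
212 [(107, 11, 6), (105, 10, 7), (106, 13, 3)]
216 [(149, 22, 13), (150, 24, 16), (160, 29, 22)]
220 [(165, 25, 15), (166, 29, 20), (165, 28, 21)]
224 [(166, 27, 20), (133, 17, 11), (167, 26, 19)]
228 [(133, 18, 13), (134, 19, 13), (134, 12, 3)]
232 [(73, 36, 71), (54, 48, 83), (54, 47, 85)]
236 [(15, 46, 90), (19, 48, 90), (18, 49, 94)]
240 [(17, 46, 90), (17, 46, 89), (22, 48, 91)]
244 [(16, 46, 89), (17, 46, 90), (16, 45, 89)]
248 [(19, 47, 90), (17, 46, 90), (12, 45, 89)]
252 [(24, 64, 120), (24, 61, 115), (23, 58, 110)]
256 [(17, 59, 117), (20, 62, 117), (23, 63, 118)]
260 [(26, 77, 146), (20, 61, 116), (19, 60, 117)]
215 261 296
220 261 297
225 261 296
230 261 296
```

Red is where predicted (top face rows 215–231, columns 261–296).

{"api": "jog_arm", "payload": {"motion": [[0, 0.05, 1.5, 0, 0, 0, 0.6], [0, 0, 3, 0, 0, 0, 0.6], [0, 0, 3, 0, 0, 0, 0.6], [0, 0, 2, 0, 0, 0, 0.6], [0, 0, 1, 0, 0, 0, 0.6], [0, 0, 0.36, 0, 0, 0, 0.6], [0, 0, 0, 0, 0, 0, 0.3], [0, 0, 0, 0, 0, 0, 0]]}}

```text
t: 13.47
ee_pos: [0.5926, 0.2482, 0.2177]
tcp_rot: [3.141, 0.001, 3.086]
wrist_force: [-1.0, -0.3, 0.8]
opening: 0.0281
gripper_force: 0.0
```

{"api": "jog_arm", "payload": {"motion": [[0, 0, 0, 0, 0, 0, 0], [0, 0, 0, 0, 0, 0, 0], [0, 0, 0, 0, 0, 0, 0]]}}

```text
t: 13.72
ee_pos: [0.5927, 0.2483, 0.2177]
tcp_rot: [3.141, 0.002, 3.086]
wrist_force: [0.1, -0.4, 7.1]
opening: 0.0249
gripper_force: 59.4
```

{"api": "jog_arm", "payload": {"motion": [[0, 0, -0.5, 0, 0, 0, 0], [0, 0, -0.6, 0, 0, 0, 0], [0, 0, -0.4, 0, 0, 0, 0], [0, 0, 0, 0, 0, 0, 0], [0, 0, 0, 0, 0, 0, 0]]}}

```text
t: 14.13
ee_pos: [0.592, 0.2483, 0.2318]
tcp_rot: [3.141, 0.0, 3.086]
wrist_force: [0.5, -0.3, -0.8]
opening: 0.0251
gripper_force: 58.9
```

{"api": "jog_arm", "payload": {"motion": [[0.8, 0, 0, 0, 0, 0, 0], [1.6, 0, 0, 0, 0, 0, 0], [2.4, 0, 0, 0, 0, 0, 0], [2.6, 0, 0, 0, 0, 0, 0], [2.4, 0, 0, 0, 0, 0, 0], [2.0, 0, 0, 0, 0, 0, 0], [1.0, 0, 0, 0, 0, 0, 0], [0, 0, 0, 0, 0, 0, 0]]}}

```text
t: 14.8
ee_pos: [0.4622, 0.2557, 0.2316]
tcp_rot: [3.141, -0.001, 3.087]
wrist_force: [1.1, -0.2, -0.3]
opening: 0.0249
gripper_force: 58.9
```

{"api": "jog_arm", "payload": {"motion": [[0, -0.5, -1.5, 0, 0, -0.109, 0], [0, -1.5, -2.5, 0, 0, -0.109, 0], [0, -2.5, -2, 0, 0, 0, 0], [0, -3, 0, 0, 0, 0, 0], [0, -3, 0, 0, 0, 0, 0], [0, -2.5, 0, 0, 0, 0, 0], [0, -1.5, 0, 0, 0, 0, 0], [0, 0, 0, 0, 0, 0, 0]]}}

```text
t: 15.47
ee_pos: [0.4861, 0.1082, 0.2915]
tcp_rot: [-3.14, 0.001, -2.984]
wrist_force: [-0.2, -0.5, -1.5]
opening: 0.025
gripper_force: 59.1
```

{"api": "jog_arm", "payload": {"motion": [[1.0, -0.8, 0, 0, 0, 0, 0], [1.3, -2, 0, 0, 0, 0, 0], [0.9, -3, 0, 0, 0, 0, 0], [0, -3, 0.5, 0, 0, 0, 0], [0, -2.3, 1.5, 0, 0, 0, 0], [0, -1.5, 2.0, 0, 0, 0, 0], [0, 0, 1.3, 0, 0, 0, 0], [0, 0, 0.6, 0, 0, 0, 0]]}}

```text
t: 16.13
ee_pos: [0.473, -0.0181, 0.2309]
tcp_rot: [-3.142, -0.002, -2.98]
wrist_force: [-0.5, 0.8, -1.0]
opening: 0.0249
gripper_force: 59.2
```

{"api": "jog_arm", "payload": {"motion": [[0, 0, 0, 0, 0, 0, 0], [0, 0, 0, 0, 0, 0, 0], [0, 0, 0, 0, 0, 0, 0]]}}

```text
t: 16.38
ee_pos: [0.474, -0.0169, 0.2331]
tcp_rot: [3.142, 0.001, -2.978]
wrist_force: [0.6, -0.9, -0.9]
opening: 0.0246
gripper_force: 59.2
```

{"api": "jog_arm", "payload": {"motion": [[0, -0.38, 0.1, 0, 0, 0, 0], [-1.0, 0, 0, 0, 0, 0, 0], [-2.0, 0, 0, 0, 0, 0, 0], [-2.5, 0, 0, 0, 0, 0, 0], [-2.3, 0, 0, 0, 0, 0, 0], [-1.5, 0, 0, 0, 0, 0, 0], [-0.7, 0, 0, 0, 0, 0, 0], [0, 0, 0, 0, 0, 0, 0]]}}

```text
t: 17.05
ee_pos: [0.5742, -0.0047, 0.2311]
tcp_rot: [-3.141, 0.0, -2.979]
wrist_force: [-1.0, -0.0, -1.4]
opening: 0.0252
gripper_force: 59.2
```

{"api": "jog_arm", "payload": {"motion": [[0, 0, 0.4, 0, 0, 0, 0], [0, 0, 0.4, 0, 0, 0, 0], [0, 0, 0.4, 0, 0, 0, 0], [0, 0, 0.2, 0, 0, 0, 0], [0, 0, 0, 0, 0, 0, 0], [0, 0, 0, 0, 0, 0, 0]]}}

```text
t: 17.55
ee_pos: [0.5725, -0.0053, 0.2178]
tcp_rot: [3.141, -0.0, -2.98]
wrist_force: [-4.1, -0.0, 6.7]
opening: 0.0249
gripper_force: 60.5
```

Touching. Release and withdraw.

{"api": "jog_arm", "payload": {"motion": [[0, 0, 0, 0, 0, 0, 0.3], [0, 0, 0, 0, 0, 0, 0.6], [0, 0, 0, 0, 0, 0, 0.6], [0, 0, -0.5, 0, 0, 0, 0.6], [0, 0, -1.5, 0, 0, 0, 0.6], [0, 0, -2.5, 0, 0, 0, 0.6], [0, 0, -3, 0, 0, 0, 0.6], [0, 0, -2.5, 0, 0, 0, 0.6]]}}

```text
t: 18.22
ee_pos: [0.5729, -0.0052, 0.3194]
tcp_rot: [-3.141, 0.001, -2.98]
wrist_force: [-0.3, -0.6, 1.0]
opening: 0.0511
gripper_force: 0.0
```

```bash
python3 - <<'E'
import h
from h import *
for n in('scene','side'):
    save(n,n+'7.png')
    for q,X in(('board_red',[.5725,-.0053,.056]),('board_yellow',[.6159,.0022,.056]),('board_blue',[.614,.246,.056]),('blue_tab',[.6188,.2468,.2285])):
        r=env.spot_point(q,n); print(n,q,[(x['point'],round(x['confidence'],2)) for x in r[:2]],proj(n,X).round(0))
E
```

```text
scene board_red [([275.6, 243.6], 0.79)] [[274. 243.]]
scene board_yellow [([261.9, 249.9], 0.85)] [[262. 251.]]
scene board_blue [([305.4, 319.9], 0.88)] [[308. 318.]]
scene blue_tab [([311.5, 291.3], 0.57)] [[310. 292.]]
side board_red [([275.5, 215.6], 0.97)] [[275. 216.]]
side board_yellow [([284.2, 206.7], 0.72)] [[284. 210.]]
side board_blue [([253.4, 167.7], 0.86)] [[250. 169.]]
side blue_tab [([249.7, 136.9], 0.85), ([317.6, 275.2], 0.57)] [[250. 135.]]
```

{"api": "jog_arm", "payload": {"motion": [[1, -1.5, -0.5, 0, 0, 0, 0.6], [1.5, -3, -0.5, 0, 0, 0, 0.6], [1.6, -3.5, 0, 0, 0, 0, 0.6], [1.6, -3.5, 0, 0, 0, 0, 0.6], [1.6, -3.5, 0, 0, 0, 0, 0.6], [1.6, -3.5, 0, 0, 0, 0, 0.6], [1.2, -2.5, 0, 0, 0, 0, 0.6], [0.6, -1, 0, 0, 0, 0, 0.6]]}}

```text
t: 19.38
ee_pos: [0.5011, -0.2437, 0.3273]
tcp_rot: [-3.14, -0.001, -2.984]
wrist_force: [0.5, -0.0, -0.3]
opening: 0.0516
gripper_force: 0.0
```

{"api": "jog_arm", "payload": {"motion": [[0, 0, 0, 0, 0, 0, 0.6], [0, 0, 0, 0, 0, 0, 0.6], [0, 0, 0, 0, 0, 0, 0.6], [0, 0, 0, 0, 0, 0, 0.6]]}}

```text
t: 19.72
ee_pos: [0.5035, -0.2381, 0.3272]
tcp_rot: [3.141, -0.0, -2.977]
wrist_force: [-0.2, 0.2, -0.1]
opening: 0.0515
gripper_force: 0.0
```

```bash
python3 - <<'E'
import h
from h import *
im=h.shot('w8.png'); print(h.POSE)
for q in('dock','catch_nose'):
    z=.128 if q!='dock' else 0
    for x in env.spot_point(q,'wrist')[:2]: print(q,x,atz('wrist',x['point'],z))
hh=im[20:420,50:530,::-1]; cv2.imwrite('pics/w8b.png',cv2.resize(hh,(720,600),interpolation=cv2.INTER_CUBIC))
E
```

```text
(array([ 0.50348395, -0.2380954 ,  0.3272466 ]), array([ 3.14111311e+00, -3.67705601e-05, -2.97740173e+00]))
dock {'point': [258.4, 211.7], 'confidence': 0.58} [ 0.58259881 -0.25454646  0.        ]
```

View pics/w8b.png

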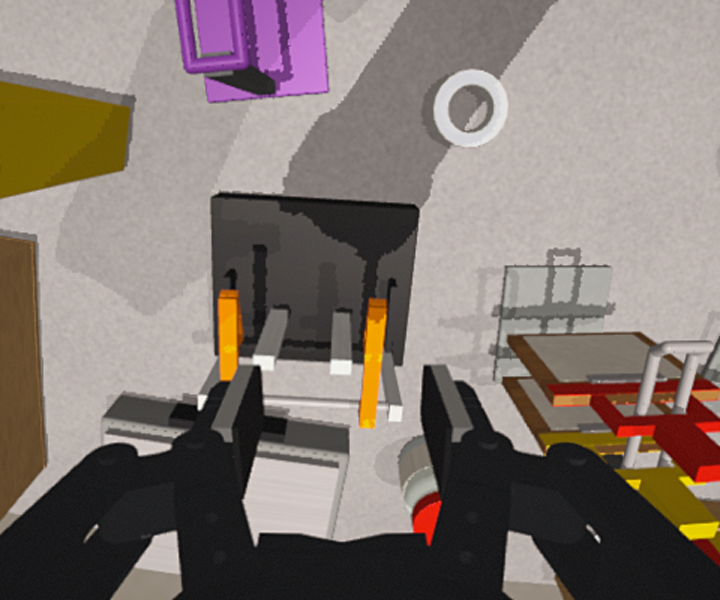

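The wrist view shows the dock ledge corners at crop (212,198), (419,208), (403,365) and (213,355). The catch finger tips are at (229,292) and (377,300).

```bash
cat > dock.py <<'E'
import h
from h import *
from scipy.optimize import least_squares
h.POSE=([0.50348395,-0.2380954,0.3272466],[3.14111311,-3.67705601e-05,-2.97740173])
P=lambda x,y:np.array((50+x/1.5,20+y/1.5))
pts=[((-95,-95,30),(212,198)),((-95,95,30),(419,208)),((65,95,30),(403,365)),((65,-95,30),(213,355)),((-48,-52,154),(229,292)),((-48,52,154),(377,300))]
def W(p,X):
    c,s=np.cos(p[2]),np.sin(p[2]); X=np.array(X)/1000.; return np.c_[p[0]+c*X[:,0]-s*X[:,1],p[1]+s*X[:,0]+c*X[:,1],X[:,2]]
M=[a for a,_ in pts];O=np.array([P(*b) for _,b in pts])
f=lambda p:(proj('wrist',W(p,M))-O).ravel()
r=least_squares(f,[.582,-.255,.0]);print(r.x,r.fun.reshape(-1,2).round(1).tolist())
r2=least_squares(lambda p:f(p)[8:],r.x);print('fingers only',r2.x)
for n,p in(('scene',(231,174)),('side',(320,252))): print(n,p,proj(n,W(r.x,[(-3,0,128)])))
r3=least_squares(lambda p:f(p)[:8],r.x);print('ledge only',r3.x)
print('blue yaw in', r.x[2])
E
python3 dock.py
```

```text
[ 0.58553109 -0.25393053  0.10665004] [[-1.7, -1.8], [1.1, -0.6], [0.2, 0.9], [0.5, 0.9], [-1.3, 0.4], [1.2, 0.6]]
fingers only [ 0.58504909 -0.25392798  0.10774478]
scene (231, 174) [[229.7239126  172.30628805]]
side (320, 252) [[320.28775138 254.1759596 ]]
ledge only [ 0.58597293 -0.25388791  0.10646463]
blue yaw in 0.10665004400738017
```

{"api": "jog_arm", "payload": {"motion": [[-0.55, 1.27, 0, 0, 0, 0, 0.6], [-1.3, 3.1, 0, 0, 0, 0, 0.6], [-1.3, 3.1, 0, 0, 0, 0, 0.6], [-1.3, 3.1, 0, 0, 0, 0, 0.6], [-1.3, 3.1, 0, 0, 0, 0, 0.6], [-1.3, 3.1, 0, 0, 0, 0, 0.6], [-1.3, 3.1, 0, 0, 0, 0, 0.6], [-1.3, 3.1, 0, 0, 0, 0, 0.6]]}}

```text
t: 20.53
ee_pos: [0.5611, 0.0049, 0.3276]
tcp_rot: [3.142, 0.0, -2.979]
wrist_force: [0.5, 0.4, 0.6]
opening: 0.051
gripper_force: 0.0
```

{"api": "jog_arm", "payload": {"motion": [[-1.3, 3.1, 0, 0, 0, 0, 0.6], [-1.3, 3.1, 0, 0, 0, 0, 0.6], [-1.3, 3.1, 0, 0, 0, 0, 0.6], [-1.3, 3.1, 0, 0, 0, 0, 0.6], [-1.3, 3.1, 0, 0, 0, 0, 0.6], [-1.3, 3.1, 0, 0, 0, 0, 0.6], [-1.3, 3.1, 0, 0, 0, 0, 0.6], [-0.55, 1.27, 0, 0, 0, 0.11, 0.6]]}}

```text
t: 21.2
ee_pos: [0.6186, 0.2505, 0.3267]
tcp_rot: [3.14, -0.001, -3.083]
wrist_force: [0.4, 0.8, 0.1]
opening: 0.0512
gripper_force: 0.0
```

{"api": "jog_arm", "payload": {"motion": [[0, 0, 0, 0, 0, 0.108, 0.6], [0, 0, 0, 0, 0, 0, 0.6], [0, 0, 0, 0, 0, 0, 0.6], [0, 0, 0, 0, 0, 0, 0.6]]}}

```text
t: 21.53
ee_pos: [0.6192, 0.2445, 0.3276]
tcp_rot: [-3.141, 0.0, 3.089]
wrist_force: [0.1, -0.5, 0.3]
opening: 0.0511
gripper_force: 0.0
```

```bash
python3 - <<'E'
import h
from h import *
im=h.shot('w9.png'); print(h.POSE, env.observe()['t'])
p=proj('wrist',[.6188,.2468,.251])[0];print(p)
x,y=p.round().astype(int)
hsv=cv2.cvtColor(im,cv2.COLOR_RGB2HSV); m=cv2.inRange(hsv,(95,120,30),(125,255,255))>0
for yy in range(y-12,y+13,3):
    xs=np.where(m[yy,x-40:x+40])[0]+x-40; print(yy,(xs.min(),xs.max()) if len(xs) else None, im[yy,x].tolist())
print(env.spot_point('blue_tab','wrist'))
E
```

```text
(array([0.6191513 , 0.24454583, 0.32755344]), array([-3.14139730e+00,  2.13762869e-04,  3.08899568e+00])) 21.5833
[280.93410196 222.47710638]
210 (np.int64(264), np.int64(297)) [16, 48, 90]
213 (np.int64(264), np.int64(297)) [11, 43, 85]
216 (np.int64(263), np.int64(298)) [28, 77, 145]
219 (np.int64(263), np.int64(298)) [27, 76, 142]
222 (np.int64(263), np.int64(298)) [29, 71, 133]
225 (np.int64(263), np.int64(297)) [19, 60, 115]
228 (np.int64(263), np.int64(297)) [20, 59, 115]
231 None [99, 101, 115]
234 None [136, 130, 127]
[{'point': [280.4, 209.4], 'confidence': 0.66}]
```

{"api": "jog_arm", "payload": {"motion": [[0, 0.2, 1.5, 0, 0, 0, 0.6], [0, 0, 3, 0, 0, 0, 0.6], [0, 0, 3, 0, 0, 0, 0.6], [0, 0, 2.2, 0, 0, 0, 0.6], [0, 0, 1, 0, 0, 0, 0.6], [0, 0, 0.4, 0, 0, 0, 0.6], [0, 0, 0, 0, 0, 0, 0.3], [0, 0, 0, 0, 0, 0, 0]], "grip_force": 100}}

```text
t: 22.3
ee_pos: [0.6199, 0.247, 0.2178]
tcp_rot: [3.141, 0.001, 3.086]
wrist_force: [-0.4, 0.5, -0.1]
opening: 0.0281
gripper_force: 0.0
```

{"api": "jog_arm", "payload": {"motion": [[0, 0, 0, 0, 0, 0, 0], [0, 0, 0, 0, 0, 0, 0], [0, 0, 0, 0, 0, 0, 0]]}}

```text
t: 22.55
ee_pos: [0.62, 0.2471, 0.218]
tcp_rot: [3.141, 0.002, 3.086]
wrist_force: [-1.1, -1.2, 7.4]
opening: 0.0243
gripper_force: 98.0
```

{"api": "jog_arm", "payload": {"motion": [[0, 0, -0.5, 0, 0, 0, 0], [0, 0, -0.6, 0, 0, 0, 0], [0, 0, -0.4, 0, 0, 0, 0], [0, 0, 0, 0, 0, 0, 0], [0, 0, 0, 0, 0, 0, 0]]}}

```text
t: 22.97
ee_pos: [0.6194, 0.2471, 0.2318]
tcp_rot: [3.141, 0.0, 3.086]
wrist_force: [-0.0, -0.9, -2.7]
opening: 0.0245
gripper_force: 98.1
```

{"api": "jog_arm", "payload": {"motion": [[1, 0, 0, 0, 0, 0, 0], [2, 0, 0, 0, 0, 0, 0], [2.7, 0, 0, 0, 0, 0, 0], [2.7, 0, 0, 0, 0, 0, 0], [2.7, 0, 0, 0, 0, 0, 0], [2.2, 0, 0, 0, 0, 0, 0], [1.5, 0, 0, 0, 0, 0, 0], [0.8, 0, 0, 0, 0, 0, 0]]}}

```text
t: 23.63
ee_pos: [0.4618, 0.256, 0.2315]
tcp_rot: [3.141, -0.001, 3.087]
wrist_force: [1.6, 0.5, -1.7]
opening: 0.0247
gripper_force: 98.2
```

{"api": "jog_arm", "payload": {"motion": [[0, 0, -1.5, 0, 0, -0.081, 0], [0, 0, -3, 0, 0, -0.081, 0], [0, 0, -3.5, 0, 0, 0, 0], [0, 0, -3.5, 0, 0, 0, 0], [0, 0, -2.5, 0, 0, 0, 0], [0, 0, -1, 0, 0, 0, 0], [0, -1.5, 0, 0, 0, 0, 0], [0.8, -3, 0, 0, 0, 0, 0]]}}

```text
t: 24.3
ee_pos: [0.4608, 0.2123, 0.3808]
tcp_rot: [3.141, 0.0, -3.032]
wrist_force: [1.2, -0.5, -2.4]
opening: 0.0241
gripper_force: 98.6
```

{"api": "jog_arm", "payload": {"motion": [[0.5, -3.9, 0, 0, 0, 0, 0], [0.5, -3.9, 0, 0, 0, 0, 0], [0, -3.9, 0, 0, 0, 0, 0], [0, -3.9, 0, 0, 0, 0, 0], [0, -3.9, 0, 0, 0, 0, 0], [0, -3.9, 0, 0, 0, 0, 0], [0, -3.9, 0, 0, 0, 0, 0], [0, -3.9, 0, 0, 0, 0, 0]]}}

```text
t: 24.97
ee_pos: [0.4833, -0.1033, 0.3809]
tcp_rot: [-3.141, -0.0, -3.036]
wrist_force: [0.4, 1.6, -1.2]
opening: 0.0245
gripper_force: 98.6
```

{"api": "jog_arm", "payload": {"motion": [[0, -3.9, 0, 0, 0, 0, 0], [0, -3.9, 0, 0, 0, 0, 0], [0, -3.9, 0, 0, 0, 0, 0], [0, -3, 0, 0, 0, 0, 0], [0, -1.6, 0, 0, 0, 0, 0], [0, 0, 0, 0, 0, 0, 0], [0, 0, 0, 0, 0, 0, 0], [0, 0, 0, 0, 0, 0, 0]]}}

```text
t: 25.63
ee_pos: [0.5008, -0.2627, 0.3808]
tcp_rot: [3.141, -0.001, -3.035]
wrist_force: [0.0, 0.4, -1.8]
opening: 0.0245
gripper_force: 98.7
```

{"api": "jog_arm", "payload": {"motion": [[0, 0, 1.5, 0, 0, 0, 0], [0, 0, 3, 0, 0, 0, 0], [0, 0, 3.5, 0, 0, 0, 0], [0, 0, 3.5, 0, 0, 0, 0], [0, 0, 3, 0, 0, 0, 0], [0, 0, 2, 0, 0, 0, 0], [0, 0, 1.1, 0, 0, 0, 0], [0, 0, 0.5, 0, 0, 0, 0]]}}

```text
t: 26.3
ee_pos: [0.5006, -0.2622, 0.1992]
tcp_rot: [3.141, -0.001, -3.034]
wrist_force: [-0.5, -0.3, -1.3]
opening: 0.0241
gripper_force: 98.7
```

{"api": "jog_arm", "payload": {"motion": [[0, 0, 0.2, 0, 0, 0, 0], [0, 0, 0.15, 0, 0, 0, 0], [0, 0, 0.15, 0, 0, 0, 0], [0, 0, 0, 0, 0, 0, 0], [0, 0, 0, 0, 0, 0, 0]]}}

```text
t: 26.72
ee_pos: [0.501, -0.2634, 0.196]
tcp_rot: [-3.141, 0.001, -3.035]
wrist_force: [-0.6, -1.0, -2.0]
opening: 0.0244
gripper_force: 98.7
```

{"api": "jog_arm", "payload": {"motion": [[0, 0, 0.15, 0, 0, 0, 0], [0, 0, 0.15, 0, 0, 0, 0], [0, 0, 0, 0, 0, 0, 0], [0, 0, 0, 0, 0, 0, 0]]}}

```text
t: 27.05
ee_pos: [0.5007, -0.2633, 0.1924]
tcp_rot: [3.142, -0.0, -3.035]
wrist_force: [-0.1, 0.5, -1.9]
opening: 0.0245
gripper_force: 99.0
```

{"api": "jog_arm", "payload": {"motion": [[0, 0, 0.1, 0, 0, 0, 0], [0, 0, 0, 0, 0, 0, 0], [0, 0, 0, 0, 0, 0, 0]]}}

```text
t: 27.3
ee_pos: [0.5012, -0.2635, 0.1922]
tcp_rot: [-3.141, 0.001, -3.036]
wrist_force: [-1.1, 0.3, 11.0]
opening: 0.0245
gripper_force: 100.5
```

{"api": "jog_arm", "payload": {"motion": [[-0.3, 0, -0.1, 0, 0, 0, 0], [-0.7, 0, 0, 0, 0, 0, 0], [-0.8, 0, 0, 0, 0, 0, 0], [-0.8, 0, 0, 0, 0, 0, 0], [-0.7, 0, 0, 0, 0, 0, 0], [-0.5, 0, 0, 0, 0, 0, 0], [0, 0, 0, 0, 0, 0, 0]]}}

```text
t: 27.88
ee_pos: [0.5397, -0.259, 0.1923]
tcp_rot: [-3.141, 0.0, -3.035]
wrist_force: [-0.5, 0.5, 3.1]
opening: 0.0246
gripper_force: 99.3
```

{"api": "jog_arm", "payload": {"motion": [[-0.3, 0, 0, 0, 0, 0, 0], [-0.4, 0, 0, 0, 0, 0, 0], [-0.4, 0, 0, 0, 0, 0, 0], [-0.4, 0, 0, 0, 0, 0, 0], [-0.3, 0, 0, 0, 0, 0, 0], [0, 0, 0, 0, 0, 0, 0]]}}

```text
t: 28.38
ee_pos: [0.5571, -0.2572, 0.1923]
tcp_rot: [-3.141, 0.0, -3.035]
wrist_force: [-0.5, -0.1, 0.1]
opening: 0.0248
gripper_force: 99.0
```

{"api": "jog_arm", "payload": {"motion": [[-0.3, 0, 0, 0, 0, 0, 0], [-0.4, 0, 0, 0, 0, 0, 0], [-0.4, 0, 0, 0, 0, 0, 0], [-0.3, 0, 0, 0, 0, 0, 0], [0, 0, 0, 0, 0, 0, 0]]}}

```text
t: 28.8
ee_pos: [0.571, -0.2556, 0.1923]
tcp_rot: [-3.142, 0.0, -3.035]
wrist_force: [-0.7, 0.4, -0.2]
opening: 0.0247
gripper_force: 99.0
```

{"api": "jog_arm", "payload": {"motion": [[-0.3, 0, 0, 0, 0, 0, 0], [-0.4, 0, 0, 0, 0, 0, 0], [-0.4, 0, 0, 0, 0, 0, 0], [-0.3, 0, 0, 0, 0, 0, 0], [0, 0, 0, 0, 0, 0, 0]]}}

```text
t: 29.22
ee_pos: [0.585, -0.2541, 0.1924]
tcp_rot: [-3.141, 0.0, -3.035]
wrist_force: [0.1, -0.1, -0.8]
opening: 0.0242
gripper_force: 98.8
```

{"api": "jog_arm", "payload": {"motion": [[-0.2, 0, 0, 0, 0, 0, 0], [-0.2, 0, 0, 0, 0, 0, 0], [-0.2, 0, 0, 0, 0, 0, 0], [0, 0, 0, 0, 0, 0, 0], [0, 0, 0, 0, 0, 0, 0]]}}

```text
t: 29.63
ee_pos: [0.5904, -0.2537, 0.1924]
tcp_rot: [-3.142, 0.0, -3.035]
wrist_force: [0.5, 0.1, -1.6]
opening: 0.0242
gripper_force: 98.8
```

{"api": "jog_arm", "payload": {"motion": [[-0.1, 0, 0, 0, 0, 0, 0], [-0.1, 0, 0, 0, 0, 0, 0], [0, 0, 0, 0, 0, 0, 0], [0, 0, 0, 0, 0, 0, 0]]}}

```text
t: 29.97
ee_pos: [0.5922, -0.2535, 0.1924]
tcp_rot: [-3.142, -0.0, -3.035]
wrist_force: [0.3, 0.4, -1.3]
opening: 0.0246
gripper_force: 98.8
```

{"api": "jog_arm", "payload": {"motion": [[-0.1, 0, 0, 0, 0, 0, 0], [-0.1, 0, 0, 0, 0, 0, 0], [0, 0, 0, 0, 0, 0, 0], [0, 0, 0, 0, 0, 0, 0]]}}

```text
t: 30.3
ee_pos: [0.5934, -0.2535, 0.1923]
tcp_rot: [3.141, -0.002, -3.036]
wrist_force: [-6.0, -0.3, 3.1]
opening: 0.0243
gripper_force: 99.3
```

```bash
python3 - <<'E'
from h import *
o=[0.5853,-.2539,.107]
def W(p,X):
    c,s=np.cos(p[2]),np.sin(p[2]); X=np.array(X)/1000.; return np.c_[p[0]+c*X[:,0]-s*X[:,1],p[1]+s*X[:,0]+c*X[:,1],X[:,2]]
pts=[]
for n in('scene','side'):
    im=save(n,n+'9.png'); x,y=proj(n,W(o,[(0,0,100)]))[0].astype(int)
    print(n,x,y,'tips',[proj(n,W(o,[(-48,a,154),(50+(-98)*np.cos(.22)-26*-np.sin(-.22)*0,a,154+98*np.sin(.22))])).round(1).tolist() for a in(-52,52)],'tab',proj(n,W(o,[(6,0,225)])).round(1).tolist())
    print([(q,r['point'],r['confidence']) for q in('catch_nose','blue_tab','board_blue') for r in env.spot_point(q,n)[:2]])
    pts.append(cv2.resize(im[y-55:y+55,x-38:x+38,::-1],(400,579),interpolation=cv2.INTER_CUBIC))
cv2.imwrite('pics/fin.png',np.hstack(pts))
E
```

```text
scene 229 178 tips [[[231.8, 149.8], [230.7, 145.6]], [[251.1, 170.6], [250.2, 166.4]]] tab [[224.6, 152.9]]
[('catch_nose', [230.5, 169.5], 0.87), ('blue_tab', [224.8, 158.3], 0.58), ('blue_tab', [273.5, 253.0], 0.34), ('board_blue', [233.6, 193.1], 0.93)]
side 320 258 tips [[[321.5, 268.9], [322.9, 264.7]], [[298.9, 245.9], [299.9, 241.5]]] tab [[325.7, 234.5]]
[('catch_nose', [318.8, 251.8], 0.67), ('blue_tab', [324.6, 238.6], 0.86), ('board_blue', [320.6, 268.3], 0.81)]
```

```bash
python3 - <<'E'
import cv2,numpy as np
for a,c in(('s0',(215,260,135,185)),('scene9',(215,260,135,185)),('d0',(285,350,225,280)),('side9',(285,350,225,280))):
    im=cv2.imread(f'pics/{a}.png'); hsv=cv2.cvtColor(im,cv2.COLOR_BGR2HSV); m=cv2.inRange(hsv,(5,150,100),(19,255,255)); s=m[c[2]:c[3],c[0]:c[1]]
    n,l,st,ce=cv2.connectedComponentsWithStats(s); print(a,[((st[i,:4]+[c[0],c[2],0,0]).tolist(),int(st[i,4])) for i in range(1,n) if st[i,4]>8])
E
```

```text
s0 [([215, 151, 16, 10], 50), ([225, 171, 26, 14], 107)]
scene9 [([224, 172, 26, 13], 92)]
d0 [([300, 229, 26, 19], 116), ([322, 251, 27, 21], 141)]
side9 [([300, 232, 19, 16], 89), ([322, 251, 27, 21], 144)]
```

View pics/fin.png

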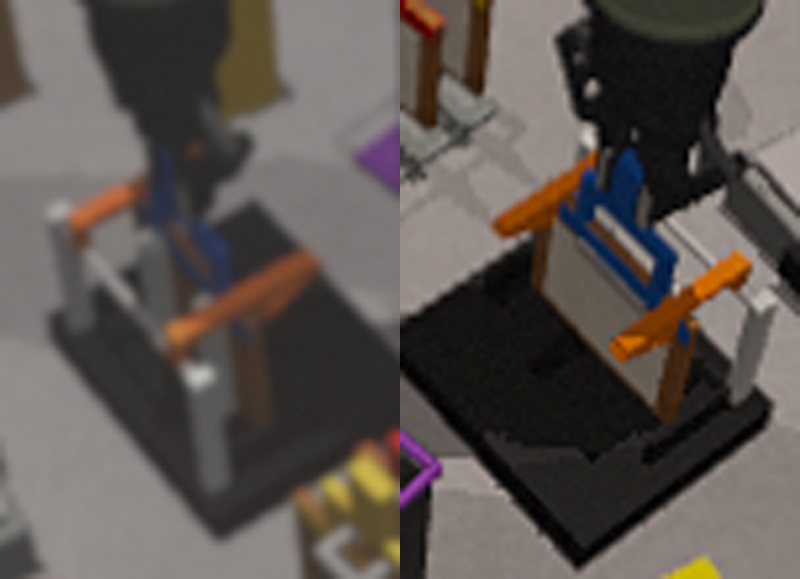

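The catch is back at its starting image position (down) with the blue board's shoulders behind the noses. Now I'll check whether the foot is fully home or trailing.

```bash
python3 - <<'E'
from h import *
o=[0.5853,-.2539,.107]
def W(p,X):
    c,s=np.cos(p[2]),np.sin(p[2]); X=np.array(X)/1000.; return np.c_[p[0]+c*X[:,0]-s*X[:,1],p[1]+s*X[:,0]+c*X[:,1],X[:,2]]
f=lambda q:((q-[282,203])*5.263+[400,0]).round(0).tolist()
for x in(6,0,-6,-12): print(x,f(proj('side',W(o,[(x-4,-65,30),(x+4,-65,30),(x-4,65,30)]))))
print('top bar',f(proj('side',W(o,[(2,-38,180),(2,38,180),(2,-65,140)]))))
print(f(proj('side',W(o,[(-95,-95,30),(65,-95,30)]))))
E
```

```text
6 [[662.0, 423.0], [672.0, 416.0], [524.0, 282.0]]
0 [[655.0, 428.0], [665.0, 421.0], [517.0, 287.0]]
-6 [[648.0, 434.0], [657.0, 427.0], [510.0, 291.0]]
-12 [[641.0, 439.0], [650.0, 432.0], [503.0, 296.0]]
top bar [[662.0, 259.0], [573.0, 173.0], [685.0, 329.0]]
[[577.0, 548.0], [769.0, 401.0]]
```

The foot corner is at about (668,420), against (662–672, 416–423) predicted for fully home, so the board is upright and seated. Release.

{"api": "jog_arm", "payload": {"motion": [[0.05, 0, 0, 0, 0, 0, 0], [0, 0, 0, 0, 0, 0, 0.2], [0, 0, 0, 0, 0, 0, 0.4], [0, 0, 0, 0, 0, 0, 0.6], [0, 0, 0, 0, 0, 0, 0.6], [0, 0, -0.8, 0, 0, 0, 0.6], [0, 0, -2, 0, 0, 0, 0.6], [0, 0, -3, 0, 0, 0, 0.6]]}}

```text
t: 31.37
ee_pos: [0.593, -0.2529, 0.2498]
tcp_rot: [3.14, -0.003, -3.035]
wrist_force: [1.1, -0.2, 0.8]
opening: 0.0506
gripper_force: 0.0
```

{"api": "jog_arm", "payload": {"motion": [[0, 0, -3.5, 0, 0, 0, 0.6], [0, 0, -3, 0, 0, 0, 0.6], [0, 0, -1.5, 0, 0, 0, 0.6], [0, 0, 0, 0, 0, 0, 0.6], [0, 0, 0, 0, 0, 0, 0.6], [0, 0, 0, 0, 0, 0, 0.6]]}}

```text
t: 31.87
ee_pos: [0.5935, -0.2531, 0.3299]
tcp_rot: [3.141, -0.001, -3.035]
wrist_force: [1.2, 0.4, -0.8]
opening: 0.0513
gripper_force: 0.0
```

```bash
python3 - <<'E'
import h
from h import *
o=[0.5853,-.2539,.107]
def W(p,X):
    c,s=np.cos(p[2]),np.sin(p[2]); X=np.array(X)/1000.; return np.c_[p[0]+c*X[:,0]-s*X[:,1],p[1]+s*X[:,0]+c*X[:,1],X[:,2]]
im=h.shot('wf.png')
hsv=cv2.cvtColor(im,cv2.COLOR_RGB2HSV); m=cv2.inRange(hsv,(95,120,30),(125,255,255))
p=proj('wrist',W(o,[(6,0,225)]))[0]; x,y=p.round().astype(int); sub=hsv
mm=m>0
for yy in range(y-16,y+20,3):
    xs=np.where(mm[yy,x-60:x+60])[0]+x-60; print(yy,(xs.min(),xs.max()) if len(xs) else None, im[yy,x].tolist())
print('pred tab top',proj('wrist',W(o,[(0,-13,225),(12,13,225)])).round(1).tolist())
c=(285,350,225,280); im=save('side','sidef.png')[:,:,::-1]
m=cv2.inRange(cv2.cvtColor(np.ascontiguousarray(im),cv2.COLOR_BGR2HSV),(5,150,100),(19,255,255))[c[2]:c[3],c[0]:c[1]]
n,l,st,_=cv2.connectedComponentsWithStats(m); print([((st[i,:4]+[c[0],c[2],0,0]).tolist(),int(st[i,4])) for i in range(1,n) if st[i,4]>8])
for q,X in(('board_red',[.5725,-.0053,.056]),('board_yellow',[.6159,.0022,.056]),('board_blue',W(o,[(6,0,30)])[0]),('blue_tab',W(o,[(6,0,202.5)])[0])):
    print(q,[r['point'] for r in env.spot_point(q,'side')[:2]],proj('side',X).round(0))
E
```

```text
192 (np.int64(236), np.int64(318)) [22, 51, 95]
195 (np.int64(237), np.int64(318)) [13, 48, 94]
198 (np.int64(237), np.int64(317)) [17, 49, 95]
201 (np.int64(261), np.int64(293)) [19, 54, 105]
204 (np.int64(261), np.int64(293)) [30, 80, 149]
207 (np.int64(262), np.int64(292)) [22, 63, 119]
210 (np.int64(262), np.int64(292)) [20, 63, 120]
213 (np.int64(262), np.int64(292)) [27, 64, 122]
216 (np.int64(289), np.int64(292)) [92, 93, 120]
219 None [213, 206, 202]
222 None [192, 183, 178]
225 None [191, 183, 178]
pred tab top [[261.3, 200.8], [294.0, 215.1]]
[([300, 229, 25, 19], 110), ([322, 251, 27, 21], 149)]
board_red [[274.7, 216.1]] [[275. 216.]]
board_yellow [[283.4, 206.3], [274.2, 216.0]] [[284. 210.]]
board_blue [[321.6, 268.0]] [[319. 269.]]
blue_tab [[325.0, 241.9]] [[325. 239.]]
```

```bash
python3 -c "
from cell import env
print(env.job_done())"
```

```text
the job is handed in; nothing more can be done
None
```

The job is handed in at about 32 s of the 72 s allowed: red and yellow hang on the grey spare hook, and blue stands fully home in the dock with the catch down in front of it; no board was dropped and the arm touched none of the other goods.

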